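# Show the camera the orange port cap in an inspection mirror

### The job

Take the inspection mirror by its red handle out of its stand and hold its glass about 13 cm above the yellow cross on the inspection rig's plate, angled so that the rig's camera, looking at the middle of the glass, sees the face of the orange port cap reflected in it. Finish while still holding the mirror there, steady at that angle: do not put it down or let go. Do not touch the rig or its caps on the way, and leave the other things on the bench where they are.

Things in the scene. Friction and masses are not known exactly. Their poses are not given: they have to be found in the camera images.
- mirror: loose inspection mirror, 60 to 120 g: red square handle 18 x 18 x 150 mm, 26 mm neck, round head 64 mm across square to the handle, so the glass looks straight out along the handle. Origin: middle of the handle, on its axis; +x along the handle, out of the glass; z up in the stand, where it lies level, axis 59 mm above the table. Grip it across its width (y) from above, within 35 mm of the origin
- mirror_face (a point): centre of the glass, 105 mm from the mirror's origin along +x; axes as the mirror's, x is the outward normal of the glass. The simulated pictures show no true reflections: work the angle out by the law of reflection
- stand: fixed black stand, base 150 x 70 x 8 mm, with two grey yokes 12 mm thick, 58 mm before and behind its centre, carrying the handle's underside 50 mm above the table between lips 12 mm high (2 mm play each side). Lift the mirror straight up to clear them. Origin: centre of the underside; x along the handle towards the mirror's head
- rig: fixed rig: aluminium plate 8 mm thick with a black tongue towards the robot bearing the yellow cross, a steel manifold bar 250 mm long, top 115 mm high, with three ports, and a camera on a post. Origin: on the table under the middle of the cross; +x from the cross towards the manifold (away from the robot, turned up to 0.25 rad), y left, z up
- spot (a point): where the middle of the glass must be: 130 mm above the table, over the middle of the yellow cross, at (0, 0, 130) mm in the rig's frame. The air round it is free: the caps are 140 mm beyond it
- lens (a point): centre of the dark blue lens of the rig's grey camera, at (170, 120, 320) mm in the rig's frame; it looks down at the spot. It sees the orange cap when the normal of the glass halves the angle between the directions from the glass to the lens and to the cap's face
- cap_orange: orange cap 30 mm across and 26 mm long on one of the three ports, fixed: the marker. Origin: centre of its face, 130 mm above the table, which looks towards the robot and 25 degrees upward. Which port carries it changes from run to run
- cap_blue: the same in blue, on another port: not the marker
- cap_black: the same in black, on another port: not the marker
- port_0 (a point): face of the cap on the left port seen from the robot (the robot looks along +x of the rig; the camera is on the left of the ports): at (140, -10, 130) mm in the rig's frame
- port_1 (a point): face of the cap on the middle port seen from the robot (the robot looks along +x of the rig; the camera is on the left of the ports): at (140, -100, 130) mm in the rig's frame
- port_2 (a point): face of the cap on the right port seen from the robot (the robot looks along +x of the rig; the camera is on the left of the ports): at (140, -190, 130) mm in the rig's frame
- aim_0 (a point): a point in the air between the lens and port_0, on the line that halves the angle at the spot between the two: when the orange cap is on port_0, the normal of the glass held at the spot must pass through here (within 20 mm). Nothing is seen there
- aim_1 (a point): a point in the air between the lens and port_1, on the line that halves the angle at the spot between the two: when the orange cap is on port_1, the normal of the glass held at the spot must pass through here (within 20 mm). Nothing is seen there
- aim_2 (a point): a point in the air between the lens and port_2, on the line that halves the angle at the spot between the two: when the orange cap is on port_2, the normal of the glass held at the spot must pass through here (within 20 mm). Nothing is seen there
- jar: glass jar with white lid, 40 mm across, 60 mm high, bystander; origin centre of the underside
- screwdriver: screwdriver lying on the bench, bystander
- wrench: steel wrench lying on the bench, bystander
- multimeter: yellow multimeter 160 x 80 x 38 mm lying on the bench, bystander
- bottle_a: clear solvent bottle with blue cap, 80 mm across, 160 mm high, bystander
- bottle_b: amber solvent bottle with blue cap, 80 mm across, 160 mm high, bystander
- vial_rack: blue vial rack 100 x 160 x 55 mm, bystander
Not all that is in view belongs to the job. Several things have the shape of the mirror; the one meant has the colours described above.

How it is judged:
By the outcome, as a careful person would: the job done as asked, in the order asked, and still so for the second after the job is handed in, while the arm keeps its last pose, push and grip.
It also fails if it takes over 35 s, if anything falls off the work surface, if the arm or the gripper's body presses on something with over 40 N, if the wrist force passes 120 N, or if a joint passes its speed limit or range.

### The arm

A 6-joint arm with a two-finger parallel gripper is mounted at the origin on the work surface. World frame = base frame: x ahead of the robot, y to its left, z up, the work surface at z = 0. Lengths are in mm, angles in rad, forces in N, time in s.
With the tool pointing down it reaches from about 275 to 750 mm from the base axis. Payload 10.2 kg.
Tool frame: the origin (TCP) lies on the centre line of the jaws, within the pads' length; the fingertips stand 19 mm ahead of it and the grasp point (between the pads) is the TCP; z points along the fingers, y is the line along which they close (so a half turn about z gives the same grasp; the last joint's range is limited). The gripper opens to 85 mm and grips with 20 to 120 N. Pads are 22 mm wide; open, the fingers measure 114 mm over their backs; the gripper's body (76 mm by 85 mm) begins 54 mm behind the grasp point. The pads swing forward as they close: fully open they stand 13 mm farther back than shut.
Start: joints at [1.082, 0.313, 1.498, -0, 1.331, -0.223], TCP at [137.92, 506.566, 250.294] pointing down, gripper open.
Joint ranges: [-2.94, 2.94], [-0.97, 2.17], [0.19, 2.56], [-1.23, 4.37], [0.02, 3.11], [-2.88, 2.88]. Speed limits (rad/s): [2.39, 2.39, 3.01, 3.14, 3.14, 3.14].

### API

Orientations are given as a unit quaternion [w, x, y, z].
In Python, from rig import sense, capture, finish_job, regions_of, mark_of gives the robot as it stands.
- The arm moves only by the tool jog_arm, never from a script. Its argument "series" is text: rows parted by semicolons, each of 7 numbers parted by spaces: the shift along the tool's x, y, z in units of 0.4 m (1.0 is 0.4 m), then the turn, a rotation vector about the tool's x, y, z in units of pi/2 rad (1.0 is pi/2 rad), then the opening, from -1 (shut) to 1 (fully open). A call has 1 to 20 rows; each row is the pose to reach, as a shift and turn from the pose commanded when the call began, along the tool's axes at that moment; what a row does not reach only later rows make up. A row lasts 1/8 s, in which the tool goes at most 62.5 mm and 10.7 degrees, less where a joint would pass 70% of its speed; a pose out of reach is approached as far as the arm can. A call with a number of a shift or a turn outside -1 to 1 is refused whole. A call with a gripper value outside its range is refused whole. The fingers move at their own pace and stop on an object; "grip_force" is the grip in N (left out, the last holds). Time passes only in rows, so rows that repeat a pose let the fingers close. It gives the time, the measured TCP pose, the force, the opening and the grip force at its end, in the units of the state.
- sense(): the state, without advancing time (a new reading comes with each control period).
- capture(name): name is "side" or "top"; returns a dict with "img" (400x640x3 uint8, red, green, blue), "intrinsics" (3x3 intrinsics, pixels), "dist_coeffs" ([k1, k2, p1, p2, k3] as OpenCV has them; the pictures are not rectified), "R" (3x3) and "t" (3): a world point X has camera coordinates R X + t. Camera axes: x right, y down, z forward; pixel columns grow to the right and rows downward; lengths in mm; the calibration is good to about 2 mm. A picture is of the moment at which its call begins. There is no depth.
- finish_job(): hands the job in; it is judged then, once.
Trained networks look in a picture, given as the dict that the camera call returned (one of the last four; its "shot" number tells which), for a name from the list of things; names that differ only in an ending like _2 or _b are one class to them, and where a whole thing is asked for, a point or a joint stands for the part that bears it (a point fixed in the world has none). Each returns a list of dicts, best first, with "confidence" (0 to 1); they miss things now and then, are a little off and sometimes report something else, mostly with a low value. They report only what shows in the picture. A call takes as long as a camera call. They do not tell look-alikes from the thing itself.
- regions_of(label, picture): "region" (400x640 bool, what is visible of it) and "point" ([row, column] in pixels, amid what is visible of it).
- mark_of(label, picture): "point" ([row, column] in pixels: a listed point, or the origin of a listed thing).
The state is a dict: "time_s": time; "joints": joint angles; "dq": joint speeds; "tau": joint torques, N m; "eef_pos": TCP position; "ee_rot": TCP orientation; "force": force on the tool from outside, world axes, zero at the start; "wrist_torque": the same for the moment, N m; "grip_width": opening from 0.0 (shut) to 1.0 (fully open); "grip_force": force on a finger pad.
Only numpy, scipy, OpenCV 4.12 (cv2) and the standard library are available. Lean on these libraries where they do the work, as an engineer would, in place of code of your own. Each camera call takes 0.05 s, during which the arm holds its last target. There are 200 camera calls.

## Working session

There is one attempt and no reset: what is moved stays moved. The work goes in short steps, Python scripts to look and compute and a tool call to move; the robot and the scene stay as the last step left them, time stands still between calls to the robot, and variables do not carry over. Pictures are saved under pics/ and viewed, at most 10 in all, crops included, and the job is handed in when it is done.

Besides the shell and the picture viewer there is one more tool, called after "Emit:" in YAML: its name, and indented under it one key for each argument. jog_arm: Moves the arm, as the interface text tells. Shifts and turns lie within -1 to 1; 1 stands for 0.4 m of shift or pi/2 rad of turn. Its arguments: {"type":"object","properties":{"series":{"type":"string"},"grip_force":{"type":"number"}},"required":["series"]}

```bash
mkdir -p pics; python3 - <<'E'
from rig import *
import cv2,pickle
s=sense();print({k:s[k] for k in('time_s','eef_pos','ee_rot','grip_width','joints')})
D={}
for n in('side','top'):
    p=capture(n);D[n]=p;cv2.imwrite(f'pics/{n}0.png',p['img'][:,:,::-1])
    print(n,p['R'],p['t'],p['intrinsics'],p['dist_coeffs'])
    for l in('mirror','mirror_face','stand','rig','spot','lens','cap_orange','port_0','port_1','port_2'):
        for f in(regions_of,mark_of):
            try:print(l,f.__name__,[(round(r['confidence'],2),[round(float(x)) for x in r['point']]) for r in f(l,p)][:4])
            except Exception as e:print(l,f.__name__,e)
pickle.dump(D,open('d0.pkl','wb'))
E
```

```text
{'time_s': 0.0, 'eef_pos': array([137.82050992, 506.35152325, 249.73390061]), 'ee_rot': array([-2.12737458e-04,  1.32519861e-01,  9.91180143e-01, -6.04386923e-04]), 'grip_width': 1.002037048662287, 'joints': array([ 1.08158584e+00,  3.13459313e-01,  1.49842749e+00, -2.35522494e-05,
        1.33098711e+00, -2.23383157e-01])}
side [[-0.99750116 -0.07014964 -0.00839431]
 [-0.02981287  0.52566159 -0.85017121]
 [ 0.06405177 -0.84779651 -0.52643941]] [ 558.67288734  179.86603123 1437.85208852] [[452.6848316    0.         320.55895029]
 [  0.         452.6848316  192.9208682 ]
 [  0.           0.           1.        ]] [0.04532699 0.         0.         0.         0.        ]
mirror call [(0.7, [193, 410]), (0.67, [181, 340])]
mirror call [(0.83, [184, 345]), (0.77, [194, 400]), (0.4, [187, 288])]
mirror_face call [(0.82, [192, 411]), (0.74, [181, 337]), (0.57, [199, 290])]
mirror_face call [(0.89, [195, 428]), (0.57, [186, 320])]
stand call [(0.56, [192, 348])]
stand call [(0.76, [192, 346])]
rig call [(0.84, [261, 270])]
rig call [(0.97, [272, 325])]
spot call [(0.86, [258, 266])]
spot cal
[... 1311 characters left out ...]
])]
rig call []
rig call [(0.83, [207, 291]), (0.34, [251, 282])]
spot call [(0.89, [174, 296])]
spot call [(0.59, [208, 290])]
lens call [(0.86, [170, 298]), (0.31, [168, 414])]
lens call [(0.64, [136, 259])]
cap_orange call []
cap_orange call [(0.48, [169, 322])]
port_0 call [(0.64, [166, 419]), (0.62, [167, 298])]
port_0 call [(0.94, [171, 326]), (0.78, [166, 300]), (0.7, [174, 350]), (0.27, [165, 415])]
port_1 call [(0.64, [166, 419]), (0.62, [167, 298])]
port_1 call [(0.94, [171, 326]), (0.78, [166, 300]), (0.7, [174, 350]), (0.27, [165, 415])]
port_2 call [(0.64, [166, 419]), (0.62, [167, 298])]
port_2 call [(0.94, [171, 326]), (0.78, [166, 300]), (0.7, [174, 350]), (0.27, [165, 415])]
```

View pics/side0.png

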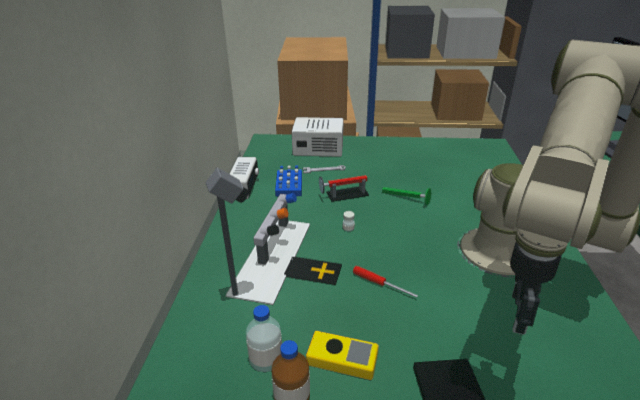

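View pics/top0.png

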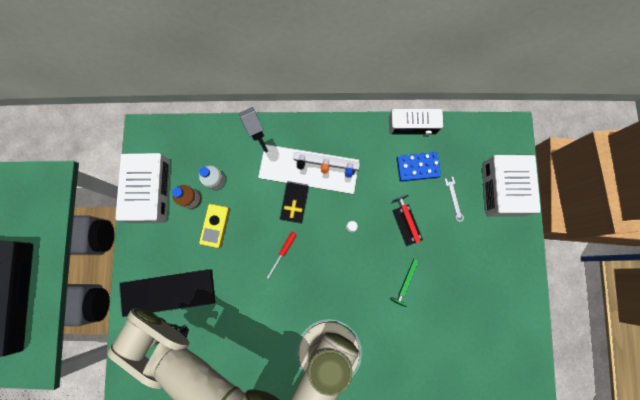

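```bash
python3 - <<'E'
import cv2,pickle,numpy as np
D=pickle.load(open('d0.pkl','rb'))
a=D['side']['img'][150:290,210:450,::-1];b=D['top']['img'][120:320,240:460,::-1]
cv2.imwrite('pics/cs.png',cv2.resize(a,(792,462),interpolation=cv2.INTER_CUBIC))
cv2.imwrite('pics/ct.png',cv2.resize(b,(660,600),interpolation=cv2.INTER_CUBIC))
E
```

```text
(no output)
```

View pics/cs.png

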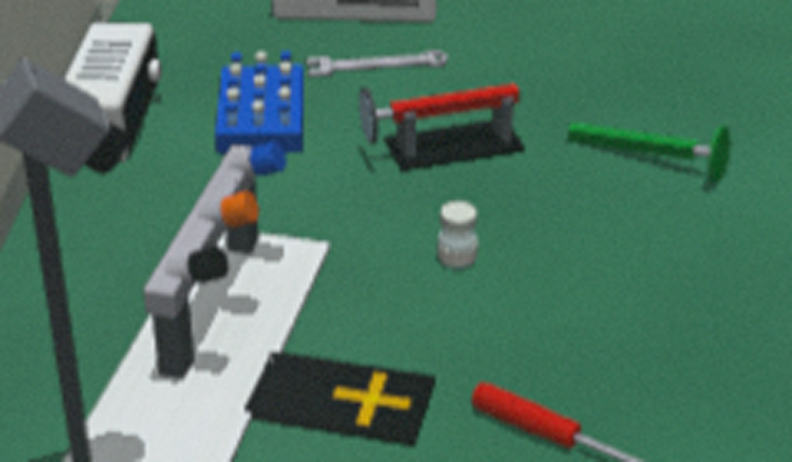

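View pics/ct.png

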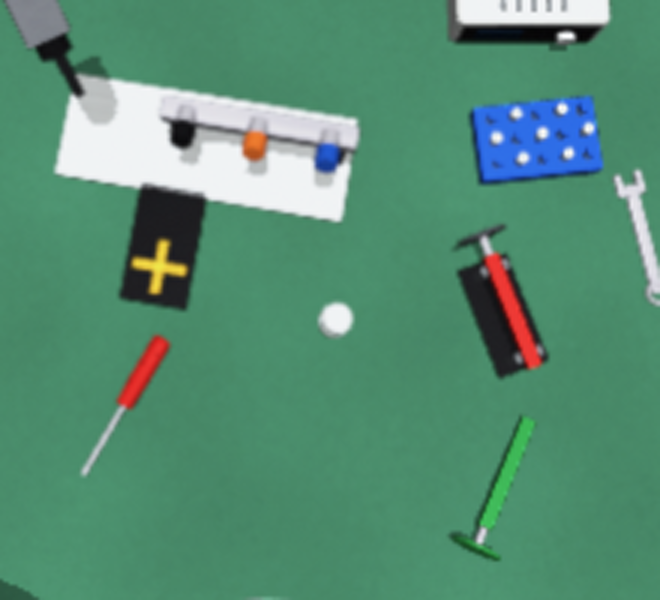

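The mirror is the red one in the stand: top view, handle about (403,205) to (419,241), with the head at the far end. The green look-alike lies on the bench. The orange cap is on the middle port (top view about (325,168)), so it's port_1. The yellow cross is at about (293,208) in the top view.

```bash
cat > h.py <<'E'
import cv2,numpy as np
from scipy.optimize import least_squares
from scipy.spatial.transform import Rotation as Ro
def proj(p,X):
    return cv2.projectPoints(np.asarray(X,float).reshape(-1,3),cv2.Rodrigues(np.array(p['R']))[0],np.array(p['t'],float),np.array(p['intrinsics']),np.array(p['dist_coeffs']))[0][:,0]
def tri(ps,uvs):
    r=least_squares(lambda X:np.concatenate([proj(p,X)[0]-u for p,u in zip(ps,uvs)]),[400,0,60])
    return r.x,np.abs(r.fun).max()
def mask(p,lo,hi,box):
    h=cv2.cvtColor(p['img'],cv2.COLOR_RGB2HSV);m=cv2.inRange(h,np.array(lo),np.array(hi))
    k=np.zeros_like(m);x0,y0,x1,y1=box;k[y0:y1,x0:x1]=m[y0:y1,x0:x1]
    n,l,st,_=cv2.connectedComponentsWithStats(k)
    if n<2:return k
    return (l==1+st[1:,4].argmax()).astype(np.uint8)*255
def mom(m):
    M=cv2.moments(m,True);c=np.array([M['m10'],M['m01']])/M['m00']
    C=np.array([[M['mu20'],M['mu11']],[M['mu11'],M['mu02']]])/M['m00']
    w,V=np.linalg.eigh(C);v=V[:,1]*np.sqrt(3*w[1]);v=v*np.sign(v[1]+1e-9)
    return c,v,M['m00']
def hull(p,X):   # moments of projected convex body
    q=cv2.convexHull((proj(p,X)*16).astype(np.float32));m=np.zeros((400*4,640*4),np.uint8)
    cv2.fillConvexPoly(m,np.round(q/4+1.5).astype(np.int32),255)   # 4x supersample
    c,v,a=mom(m);return (c-1.5)/4,v/4,a/16
E
python3 - <<'E'
from h import *
import pickle,itertools
D=pickle.load(open('d0.pkl','rb'));S,T=D['side'],D['top'];ps=[S,T]
red=[mask(S,(0,150,60),(6,255,255),(320,165,372,205)),mask(T,(0,150,60),(6,255,255),(385,190,435,250))]
mm=[mom(m) for m in red];print('red',mm)
B=np.array(list(itertools.product([-75,75],[-9,9],[-9,9])),float)
def res(x):
    X=B@Ro.from_euler('z',x[3]).as_matrix().T+x[:3];o=[]
    for p,(c,v,a) in zip(ps,mm):
        c2,v2,_=hull(p,X);o+=[c2-c,(v2-v)]
    return np.concatenate(o)
x0,_=tri(ps,[m[0] for m in mm]);print('tri',x0)
r=least_squares(res,[*x0,-.3],diff_step=[.01,.01,.05,.1],x_scale=[1,1,1,.01]);print('mirror',r.x,r.fun.round(2))
from scipy.optimize import minimize
r=minimize(lambda x:(res(x)**2).sum(),r.x,method='Nelder-Mead',options=dict(initial_simplex=r.x+np.vstack([np.zeros(4),np.diag([5,5,5,.05])])));print('NM',r.x,res(r.x).round(2))
mh=r.x
for n,p in zip('ST',ps):print(n,'face at',proj(p,[mh[0]+105*np.cos(mh[3]),mh[1]+105*np.sin(mh[3]),mh[2]]))
yel=[mom(mask(S,(18,120,80),(35,255,255),(300,250,350,290))),mom(mask(T,(18,120,80),(35,255,255),(275,190,312,225)))]
org=[mom(mask(S,(5,150,80),(17,255,255),(270,200,296,226))),mom(mask(T,(5,150,80),(17,255,255),(312,155,338,182)))]
blu=[mom(mask(S,(100,120,50),(125,255,255),(282,190,300,204))),mom(mask(T,(100,120,50),(125,255,255),(338,160,362,185)))]
blk=[mom(mask(S,(0,0,0),(180,255,50),(264,222,281,236))),mom(mask(T,(0,0,0),(180,255,50),(294,155,308,172)))]
for n,o in zip(('yel','org','blu','blk'),(yel,org,blu,blk)):print(n,tri(ps,[m[0] for m in o]),[m[0].round(1) for m in o],[m[2] for m in o])
E
```

```text
red [(array([347.61413043, 180.29347826]), array([-17.93899636,   2.79818617]), 184.0), (array([410.52118644, 223.26694915]), array([ 7.30506165, 17.77567352]), 236.0)]
tri [ 479.88455902 -311.31545146   58.1495433 ]
mirror [ 4.82769560e+02 -3.18070107e+02  5.15064385e+01  1.87409675e-02] [-0.67  0.65 37.98 -2.46  1.35 -0.44 -6.17  2.22]
NM [ 4.81334160e+02 -3.17177363e+02  5.22275721e+01  3.59769004e-01] [-0.68  0.57 -1.46  0.29  1.18 -0.    0.46  0.8 ]
S face at [[320.48579178 185.09972014]]
T face at [[401.03013464 197.59680179]]
yel (array([545.58835273, 137.52384621,   6.2010037 ]), np.float64(0.13170519902556066)) [array([322.2, 270.2]), array([292.7, 208.4])] [157.0, 150.0]
org (array([678.27317713,  12.50622255, 123.29400892]), np.float64(0.2799956845197471)) [array([282.2, 212.8]), array([324.4, 167.9])] [90.0, 57.0]
blu (array([661.12891471, -76.22394335, 133.90357271]), np.float64(0.01977230999875701)) [array([290.9, 194.8]), array([348.8, 171.9])] [166.0, 66.0]
blk (array([693.82306614, 100.61083428, 122.0657304 ]), np.float64(0.27097614430854833)) [array([272.7, 229.8]), array([300.6, 164. ])] [84.0, 45.0]
```

```bash
cat > fitm.py <<'E'
from h import *
import pickle,itertools
from scipy.optimize import minimize
D=pickle.load(open('d0.pkl','rb'));S,T=D['side'],D['top'];ps=[S,T]
red=[mask(S,(0,110,40),(9,255,255),(320,165,372,205)),mask(T,(0,110,40),(9,255,255),(385,190,435,250))]
mm=[mom(m) for m in red]
B=np.array(list(itertools.product([-75,75],[-9,9],[-9,9])),float)
def res(x):
    X=B@Ro.from_euler('z',x[3]).as_matrix().T+x[:3];o=[]
    for p,(c,v,a) in zip(ps,mm):
        c2,v2,_=hull(p,X);v2=v2*np.sign(v2@v);o+=[c2-c,(v2-v)]
    return np.concatenate(o)
x0,e=tri(ps,[m[0] for m in mm]);print('tri',x0,e,[m[2] for m in mm])
best=[]
for y in(.25,.4,.5):
    s=np.array([*x0,y])
    for _ in range(4):
        r=minimize(lambda x:(res(x)**2).sum(),s,method='Nelder-Mead',options=dict(initial_simplex=s+np.vstack([np.zeros(4),np.diag([6,6,6,.08])])));s=r.x
    print(r.fun,s.round(3),res(s).round(2))
# axis ends from the masks, triangulated
for sg in(1,-1):print('end',tri(ps,[mm[0][0]+sg*mm[0][1]*np.sign(-mm[0][1][0]),mm[1][0]-sg*mm[1][1]]))
E
python3 fitm.py
```

```text
tri [ 480.11005872 -310.99098108   58.36987266] 0.14199810121115775 [209.0, 243.0]
1.7263986231552164 [ 4.79967e+02 -3.12001e+02  5.61700e+01  3.63000e-01] [-0.17  0.32 -1.01  0.37  0.13  0.22  0.45  0.41]
1.7204670155711195 [ 4.80646e+02 -3.10493e+02  5.93470e+01  3.64000e-01] [-0.41 -0.18 -0.99  0.36 -0.08  0.09  0.42  0.46]
1.8487147029628026 [ 4.80142e+02 -3.10695e+02  5.95210e+01  3.56000e-01] [-0.28 -0.18 -1.1   0.36  0.    0.09  0.32  0.53]
end (array([ 548.5922999, -285.3479216,   59.4631752]), np.float64(0.31990394003474876))
end (array([ 411.33574888, -336.10508075,   58.03525274]), np.float64(0.25789066478898803))
```

```bash
cat >> h.py <<'E'
def rot(m_x,up=(0,0,1)):   # tool x = mirror x, tool z = away from up
    x=np.array(m_x,float);x/=np.linalg.norm(x);z=-np.array(up,float);z-=x*(z@x);z/=np.linalg.norm(z)
    return np.column_stack([x,np.cross(z,x),z])
def rel(pos,R,s,p0=None,R0=None):
    if R0 is None:R0=Ro.from_quat(np.roll(s['ee_rot'],-1)).as_matrix()
    if p0 is None:p0=s['eef_pos']
    return (R0.T@(np.array(pos)-p0)/400).round(4),(Ro.from_matrix(R0.T@R).as_rotvec()/(np.pi/2)).round(4)
E
python3 - <<'E'
from h import *
from rig import sense
s=sense();R=rot([np.cos(.36),np.sin(.36),0])
d,w=rel([480,-311,200],R,s);print(d,w)
E
```

```text
[-1.3621 -1.7474  0.1258] [-0.0000e+00  1.0000e-04  1.6016e+00]
```

Emit:
jog_arm:
  series: "-0.68 -0.87 0.0 0 0 0.8 1;-0.68 -0.87 0.0 0 0 0.8 1;-0.68 -0.87 0.0 0 0 0.8 1;-0.68 -0.87 0.0 0 0 0.8 1;-0.68 -0.87 0.0 0 0 0.8 1;-0.68 -0.87 0.0 0 0 0.8 1;-0.68 -0.87 0.0 0 0 0.8 1;-0.68 -0.87 0.0 0 0 0.8 1;-0.68 -0.87 0.0 0 0 0.8 1;-0.68 -0.87 0.0 0 0 0.8 1;-0.68 -0.87 0.0 0 0 0.8 1;-0.68 -0.87 0.0 0 0 0.8 1;-0.68 -0.87 0.0 0 0 0.8 1"

```text
time_s: 3.72
eef_pos: [308.9, 99.6, 250.3]
ee_rot: [0.0, 0.689, 0.724, -0.0]
force: [0.8, -0.1, 0.3]
grip_width: 0.997
grip_force: 0.0
```

```bash
python3 - <<'E'
from h import *
from rig import sense
s=sense();R=rot([np.cos(.36),np.sin(.36),0])
print(s['time_s'],s['eef_pos'],s['joints'],s['dq'].round(2))
d,w=rel([480,-311,200],R,s);print(d,w)
E
```

```text
3.725 [308.86031593  99.64903286 250.30210566] [-5.43998031e-02 -1.55256691e-01  2.00871096e+00 -2.08173044e-05
  1.28811646e+00 -1.03686375e-01] [-0.01 -0.    0.   -0.    0.   -0.  ]
[-1.0465  0.3767  0.1258] [0.     0.     0.8022]
```

Emit:
jog_arm:
  series: "-1 0.36 0 0 0 0.8 1;-1 0.36 0 0 0 0.8 1;-1 0.36 0 0 0 0.8 1;-1 0.36 0 0 0 0.8 1;-1 0.36 0 0 0 0.8 1;-1 0.36 0 0 0 0.8 1;-1 0.36 0 0 0 0.8 1;-1 0.36 0 0 0 0.8 1;-1 0.36 0 0 0 0.8 1;-1 0.36 0 0 0 0.8 1;-1 0.36 0 0 0 0.8 1;-1 0.36 0 0 0 0.8 1"

```text
time_s: 5.22
eef_pos: [472.1, -292.8, 250.6]
ee_rot: [0.0, 0.984, 0.181, 0.0]
force: [0.2, -0.3, 0.4]
grip_width: 0.998
grip_force: 0.0
```

```bash
python3 - <<'E'
from h import *
from rig import sense
s=sense();R=rot([np.cos(.36),np.sin(.36),0])
print(s['time_s'],s['eef_pos'],s['joints'])
print(rel([480,-311,120],R,s),rel([480,-311,59],R,s))
E
```

```text
5.225 [ 472.1313661  -292.81157809  250.58356652] [-7.66034740e-01  3.80103473e-01  1.40328036e+00  6.57062292e-06
  1.35783686e+00  4.41574920e-01]
(array([0.0022, 0.0494, 0.3265]), array([ 0.0002, -0.0001,  0.002 ])) (array([0.0022, 0.0493, 0.479 ]), array([ 0.0002, -0.0001,  0.002 ]))
```

Emit:
jog_arm:
  series: "0.002 0.049 0.1 0 0 0.002 1;0.002 0.049 0.2 0 0 0.002 1;0.002 0.049 0.3 0 0 0.002 1;0.002 0.049 0.36 0 0 0.002 1;0.002 0.049 0.42 0 0 0.002 1;0.002 0.049 0.46 0 0 0.002 1;0.002 0.049 0.478 0 0 0.002 1;0.002 0.049 0.478 0 0 0.002 1;0.002 0.049 0.478 0 0 0.002 1"
  grip_force: 60

```text
time_s: 6.35
eef_pos: [480.1, -311.6, 59.9]
ee_rot: [0.001, 0.984, 0.179, 0.0]
force: [-0.6, 0.4, 1.2]
grip_width: 1.003
grip_force: 0.0
```

```bash
python3 - <<'E'
from h import *
from rig import *
s=sense();print(s['eef_pos'],s['force'])
for n in('side','top'):
    p=capture(n);a=p['img'][140:220,280:400] if n=='side' else p['img'][170:260,360:460]
    cv2.imwrite(f'pics/g{n}.png',cv2.resize(a[:,:,::-1],None,fx=5,fy=5,interpolation=cv2.INTER_CUBIC))
a=cv2.imread('pics/gside.png');b=cv2.imread('pics/gtop.png')
a=cv2.resize(a,(400,267));b=cv2.resize(b,(400,360));cv2.imwrite('pics/g.png',np.vstack([a,b])[:600])
E
```

```text
[ 480.14417131 -311.56080508   59.89962108] [-0.58574954  0.44084071  1.170324  ]
```

View pics/g.png

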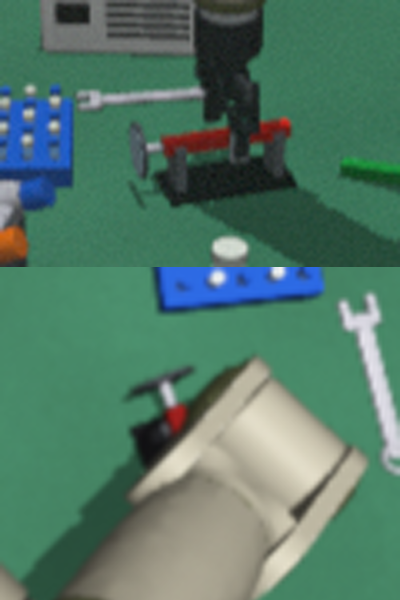

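The fingers straddle the red handle between the two yokes, so I'm closing and lifting straight up.

Emit:
jog_arm:
  series: "0 0 0 0 0 0 -1;0 0 0 0 0 0 -1;0 0 0 0 0 0 -1;0 0 0 0 0 0 -1;0 0 0 0 0 0 -1;0 0 0 0 0 0 -1;0 0 0 0 0 0 -1;0 0 0 0 0 0 -1"
  grip_force: 60

```text
time_s: 7.45
eef_pos: [479.7, -311.0, 59.3]
ee_rot: [-0.0, 0.984, 0.179, -0.0]
force: [-2.0, 3.7, 6.3]
grip_width: 0.202
grip_force: 59.3
```

Emit:
jog_arm:
  series: "0 0 -0.04 0 0 0 -1;0 0 -0.1 0 0 0 -1;0 0 -0.18 0 0 0 -1;0 0 -0.28 0 0 0 -1;0 0 -0.38 0 0 0 -1;0 0 -0.45 0 0 0 -1;0 0 -0.45 0 0 0 -1;0 0 -0.45 0 0 0 -1"

```text
time_s: 8.45
eef_pos: [479.5, -311.1, 238.1]
ee_rot: [-0.001, 0.984, 0.179, -0.0]
force: [0.9, 1.2, -1.2]
grip_width: 0.198
grip_force: 59.0
```

```bash
python3 - <<'E'
from h import *
from rig import *
import pickle
s=sense();print(s['time_s'],s['eef_pos'],s['force'],s['joints'],s['grip_width'])
D={n:capture(n) for n in('side','top')};D['s']=s;pickle.dump(D,open('d1.pkl','wb'))
for n in('side','top'):
    p=D[n]
    R=Ro.from_quat(np.roll(s['ee_rot'],-1)).as_matrix()
    print(n,proj(p,s['eef_pos']),proj(p,s['eef_pos']+105*R[:,0]))
    cv2.imwrite(f'pics/h{n}.png',cv2.resize(p['img'][100:220,250:430,::-1] if n=='side' else p['img'][140:260,340:520,::-1],(450,300),interpolation=cv2.INTER_CUBIC))
cv2.imwrite('pics/h.png',np.vstack([cv2.imread('pics/hside.png'),cv2.imread('pics/htop.png')]))
c=rotn=None
yaw=-.183;Rr=Ro.from_euler('z',yaw).as_matrix();cr=np.array([545.6,137.5,0])
sp=np.array([0,0,130.]);u=lambda v:v/np.linalg.norm(v)
n=Rr@u(u(np.array([170,120,320])-sp)+u(np.array([140,-100,130])-sp));S=cr+Rr@sp
print('spot',S,'n',n,'lens',cr+Rr@[170,120,320]);R=rot(n)
tcp=S-105*n;print(tcp)
print(rel(tcp,R,s),rel([380,-100,240],rot([n[0],n[1],0]),s))
for q in('side','top'):print(q,proj(D[q],[S,cr+Rr@[170,120,320],cr+Rr@[140,-100,130]]))
E
```

```text
8.45 [ 479.49798767 -311.06306672  238.10468608] [ 0.86318425  1.20221788 -1.15634625] [-7.80311236e-01  4.25458331e-01  1.37024749e+00 -1.89662321e-04
  1.34729228e+00  4.31058514e-01] 0.1978670679703989
side [[348.80953633 136.42472058]] [[320.43346688 140.28783644]]
top [[422.41414883 217.68506355]] [[410.11969114 188.62028917]]
spot [545.6 137.5 130. ] n [ 0.86565513 -0.26040799  0.42758494] lens [734.59900552 224.55961125 320.        ]
[454.70621159 164.84283873  85.10358145]
(array([ 0.3608, -1.1351,  0.3836]), array([-0.0922,  0.2719,  0.4079])) (array([-0.0472, -0.5814, -0.004 ]), array([-0.0006,  0.0007,  0.4149]))
side [[321.85993182 237.00517199]
 [243.05823827 194.51214787]
 [286.02993914 211.26000238]]
top [[290.04400729 203.58702459]
 [258.76947571 136.55319505]
 [324.13859715 171.26560284]]
```

View pics/h.png

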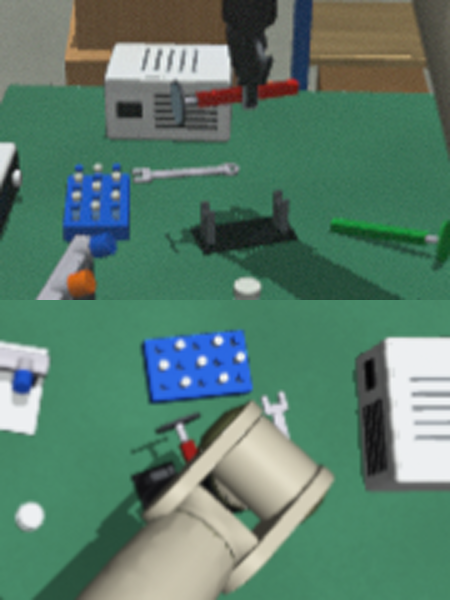

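Emit:
jog_arm:
  series: "-0.02 -0.1 0 0 0 0.08 -1;-0.03 -0.22 0 0 0 0.16 -1;-0.04 -0.36 0 0 0 0.24 -1;-0.047 -0.48 0 0 0 0.34 -1;-0.047 -0.58 0 0 0 0.415 -1;-0.047 -0.58 0 0 0 0.415 -1;-0.047 -0.58 0 0 0 0.415 -1"

```text
time_s: 9.43
eef_pos: [380.8, -101.1, 238.8]
ee_rot: [0.0, 0.989, -0.145, -0.0]
force: [0.1, 0.2, -1.2]
grip_width: 0.2
grip_force: 59.1
```

```bash
cat > go.py <<'E'
from h import *
from rig import *
s=sense();print(s['time_s'],s['eef_pos'],s['joints'],s['grip_width'])
Rr=Ro.from_euler('z',-.183).as_matrix();cr=np.array([545.6,137.5,0])
sp=np.array([0,0,130.]);u=lambda v:v/np.linalg.norm(v)
n=Rr@u(u(np.array([170,120,320])-sp)+u(np.array([140,-100,130])-sp));S=cr+Rr@sp
tcp=S-105*n
print(rel(tcp+[0,0,100],rot(n),s),rel(tcp,rot(n),s))
E
python3 go.py
```

```text
9.425 [ 380.84461359 -101.12679932  238.83117807] [-5.59016932e-01  2.91021055e-02  1.86943964e+00 -2.27355857e-04
  1.24327844e+00  1.30326787e+00] 0.20030093539501417
(array([-0.0141, -0.69  ,  0.1342]), array([-0.    ,  0.2814,  0.0005])) (array([-0.0141, -0.69  ,  0.3842]), array([-0.    ,  0.2814,  0.0005]))
```

Emit:
jog_arm:
  series: "-0.014 -0.1 0.02 0 0.05 0 -1;-0.014 -0.22 0.05 0 0.1 0 -1;-0.014 -0.36 0.08 0 0.17 0 -1;-0.014 -0.5 0.11 0 0.23 0 -1;-0.014 -0.62 0.134 0 0.281 0 -1;-0.014 -0.69 0.134 0 0.281 0 -1;-0.014 -0.69 0.18 0 0.281 0 -1;-0.014 -0.69 0.24 0 0.281 0 -1;-0.014 -0.69 0.3 0 0.281 0 -1;-0.014 -0.69 0.35 0 0.281 0 -1;-0.014 -0.69 0.384 0 0.281 0 -1;-0.014 -0.69 0.384 0 0.281 0 -1;-0.014 -0.69 0.384 0 0.281 0 -1;-0.014 -0.69 0.384 0 0.281 0 -1"

```text
time_s: 11.18
eef_pos: [455.3, 165.1, 86.0]
ee_rot: [0.032, 0.965, -0.142, 0.217]
force: [-0.4, 0.3, 0.0]
grip_width: 0.2
grip_force: 59.1
```

```bash
python3 go.py; python3 - <<'E'
from go import *
a={}
for q in('side','top'):
    p=a[q]=capture(q);R=Ro.from_quat(np.roll(s['ee_rot'],-1)).as_matrix()
    print(q,proj(p,[S,S-53*n-0,S-180*n]),[(r['confidence'],r['point']) for r in mark_of('mirror_face',p)[:2]])
    print('now',proj(p,s['eef_pos']+105*R[:,0]))
cv2.imwrite('pics/f.png',np.vstack([cv2.resize(a['side']['img'][180:300,230:410,::-1],(450,300),interpolation=2),cv2.resize(a['top']['img'][120:240,230:410,::-1],(450,300),interpolation=2)]))
E
```

```text
11.175 [455.31361253 165.11874739  86.04638525] [ 0.20725084  0.33901316  2.04512968 -0.53220486  0.41554309  2.52363028] 0.19968223067983984
(array([ 0.1049,  0.001 , -0.2243]), array([-0.0001, -0.0003, -0.0004])) (array([-0.0021,  0.0011,  0.0016]), array([-0.0001, -0.0003, -0.0004]))
11.175 [455.31361253 165.11874739  86.04638525] [ 0.20725084  0.33901316  2.04512968 -0.53220486  0.41554309  2.52363028] 0.19968223067983984
(array([ 0.1049,  0.001 , -0.2243]), array([-0.0001, -0.0003, -0.0004])) (array([-0.0021,  0.0011,  0.0016]), array([-0.0001, -0.0003, -0.0004]))
side [[321.85993182 237.00517199]
 [337.7215389  246.9418096 ]
 [376.07490768 270.99609794]] [(0.58, [234.9, 321.7])]
now [[321.65272219 236.76727488]]
top [[290.04400729 203.58702459]
 [286.6697833  216.96393611]
 [278.88839838 247.86280257]] [(0.66, [301.3, 398.5]), (0.51, [204.0, 289.5])]
now [[289.96025474 203.38905687]]
```

View pics/f.png

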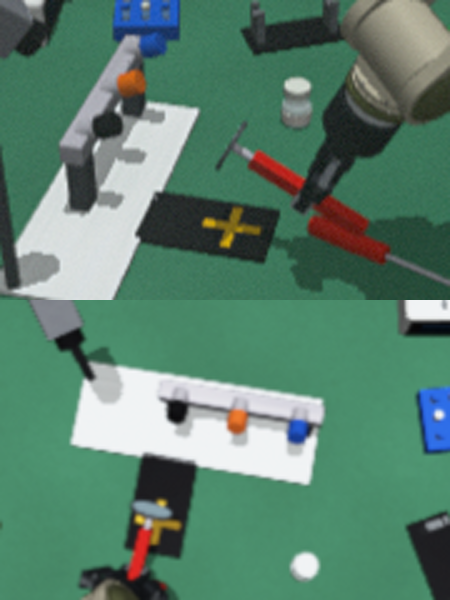

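The side view shows the glass at about (322,237), where the spot projects. The handle slope is about 32° in the picture, as predicted. Nothing touches the rig and the mirror is steady, so I'm handing in.

```bash
python3 -c "
from rig import *
print(finish_job())"
```

```text
the job is handed in; nothing more can be done
None
```

I handed the job in with the arm still holding the mirror: the glass is within about 1 mm of the computed spot over the yellow cross, angled so that the lens should see the orange cap on the middle port; the verdict wasn't shown.

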